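# Screw the loupe into the inspection stand at a model-car swap meet

## Robot

A 6-joint arm with a two-finger parallel gripper is mounted at the origin on the work surface. World frame = base frame: x ahead of the robot, y to its left, z up, the work surface at z = 0. Lengths are in m, angles in rad, forces in N, time in s.
With the tool pointing down it reaches from about 0.3 to 0.775 m from the base axis. Payload 14.6 kg.
Tool frame: the origin (TCP) lies on the mounting face of the last link; the fingertips stand 199 mm ahead of it and the grasp point (between the pads) lies 180 mm ahead of it; z points along the fingers, y is the direction in which the jaws open and shut (so a half turn about z gives the same grasp; the last joint's range is limited). The gripper opens to 94 mm and grips with 3 to 60 N. Pads are 16 mm wide; open, the fingers measure 119 mm over their backs; the gripper's body (75 mm by 177 mm) begins 78 mm behind the grasp point.
Start: joints at [-1.339, 0.3, 1.521, -0, 1.321, -0.067], TCP at [0.162, -0.526, 0.405] pointing down, gripper open.
Joint ranges: [-3.03, 3.03], [-0.79, 2.21], [0.23, 2.52], [-1.04, 4.18], [0, 3.07], [-2.55, 2.55]. Speed limits (rad/s): [2.22, 2.22, 2.57, 3.14, 3.14, 3.14].

## Interface

Orientations are given as [roll, pitch, yaw] about the fixed x, y, z axes, in that order (R = Rz(yaw) Ry(pitch) Rx(roll)).
In Python, from station import sensors, vision, job gives the robot as it stands. The module is installed in compiled form; this text tells all that it offers.
- The arm moves only by the tool arm_command, never from a script. Its argument "plan" is one flat list of numbers, 5 for each row, row after row: the closure, from -1 (fully open) to 1 (shut), so that 0 is half open, then the shift along the world's x, y, z scaled (see below), then the turn about the world's z scaled (see below). A call has 1 to 20 rows; each row is the pose to reach, as a shift and turn from the pose commanded when the call began; what a row does not reach only later rows make up. The controller multiplies each number of a shift by 400 mm and each number of a turn by 120 degrees. A row lasts 1/10 s, in which the tool goes at most 50 mm and 8.59 degrees, less where a joint would pass 70% of its speed; a pose out of reach is approached as far as the arm can. A call with a number of a shift or a turn outside -1 to 1 is refused whole. A call with a gripper value outside its range is refused whole. The fingers move at their own pace and stop on an object; "newtons" is the grip in N (left out, the last holds). Time passes only in rows, so rows that repeat a pose let the fingers close. It gives the time, the measured TCP pose, the force and the opening at its end, in the units of the state.
- sensors.get_obs(): the state, without advancing time (a new reading comes with each control period).
- vision.camera(name): name is "side" or "top" or "wrist"; returns the picture (480x640x3 uint8, blue, green, red); there is no depth.
- vision.camera_params(name): a dict with "intrinsics" (3x3 intrinsics, pixels), "k1" (the pictures are not rectified: a ray, as slopes to the right and down, at radius r is drawn at 1 + k1 r^2 times it, then the intrinsics apply), "rvec" (rotation vector, rad) and "tvec" (3), from world to camera coordinates, as OpenCV has them. Camera axes: x right, y down, z forward; pixel columns grow to the right and rows downward; lengths in m; the calibration is good to about 2 mm. A picture is of the moment at which its call begins: read the wrist's pose just before it. camera_params takes no time and is no camera call; for the wrist camera it gives the pose at the moment of the call.
- job.hand_in(): hands the job in, once; it reports no verdict.
Trained networks look in the newest picture that a camera, given by its name, has taken for a name from the list of things; names that differ only in an ending like _2 or _b are one class to them, and where a whole thing is asked for, a point or a joint stands for the part that bears it (a point fixed in the world has none). Each returns a list of dicts, best first, with "confidence" (0 to 1); they miss things now and then, are a little off and sometimes report something else, mostly with a low value. They report only what shows in the picture. A call takes as long as a camera call. They do not tell look-alikes from the thing itself.
- vision.search_frame(name, camera): "at" ([row, column] in pixels, amid what is visible of it).
- vision.silhouettes(name, camera): "mask" (480x640 bool, what is visible of it) and "at" ([row, column] in pixels, amid what is visible of it).
- vision.pinpoint(name, camera): "at" ([row, column] in pixels: a listed point, or the origin of a listed thing).
The state is a dict: "time_s": time; "qpos": joint angles; "joint_vel": joint speeds; "tau": joint torques, N m; "ee_pos": TCP position; "eef_rot": TCP orientation; "force": force on the tool from outside, world axes, zero at the start; "moment": the same for the moment, N m; "grip_width": finger opening in m.
Only numpy, scipy, OpenCV 4.12 (cv2) and the standard library are available. Lean on these libraries where they do the work, as an engineer would, in place of code of your own. Each camera call takes 0.05 s, during which the arm holds its last target.

## Task

Screw the loose loupe into the socket of the inspection stand, over the little car: set it upright in the socket, turn it gently backward (anticlockwise seen from above) until you feel it drop a step into its thread, then turn it forward (clockwise) until it is fully home against its stop, and let go. Never force it against the thread, and leave the cars, the jar, the screwdriver and the stand as they are.

Things in the scene. Friction and masses are not known exactly. Their poses are not given: they have to be found in the camera images.
- loupe_mid (a point): The loose loupe, standing upright on its foot on the blue cloth, 70 mm tall, 120 to 200 g. This point is on its axis half-way up, 35 mm above the foot; z up. Lower part: aluminium barrel, 37 mm diameter, 30 mm long, its lowest 6 mm tapering to 30 mm at the foot. Upper part: black ribbed grip head, a 46 mm cylinder from 30 to 70 mm above the foot, lens on top.
- loupe_grip (a point): Where to grip the loupe: on its axis, in the grip head (46 mm diameter), 53 mm above the foot. Keep the fingertips above the head's lower edge, 30 mm above the foot, as that edge ends 1 mm over the socket's rim.
- loupe_lugs (a point): On the loupe's axis, level with the underside of its three lugs, 10 mm above the foot. The lugs are equal, 120 degrees apart, 4 mm wide, 4 mm thick and reach to 23 mm from the axis; the x axis points through one of them.
- socket (a point): Centre of the socket's rim on the fixed inspection stand, 130 mm above the cloth; z up. The socket is a dark steel ring, 62 mm outside, 51 mm inside, 30 mm deep, open below. It hangs on an arm from a column 78 mm off on its +x side; the column's clamp ends 4 mm below the rim. Base plate 170 x 150 x 12 mm.
- thread_top (a point): On the socket's axis 8 mm below the rim, by the flat top of the brass three-start thread (39 mm free bore). Its turning position differs each time and is not given. Set in, the lugs mostly rest on its flat top, the loupe 12 mm above home, or on one of the stops that rise 3.5 mm from it. Forward turning on the top meets a stop within 90 degrees: do not force it. With luck they fall straight in.
- home (a point): Where loupe_mid is when fully home: on the socket's axis, 6 mm above the rim. Turning backward on top of the thread (at most 115 degrees, from a stop first down 3.5 mm) the lugs fall 7 mm into the starts, 5 mm above home, with a stop 10 degrees on. Forward turning of 70 to 85 degrees then draws it down 5 mm to a firm end stop. It holds by friction; 3 to 8 N of downward push suffices.
- stand: The fixed inspection stand: base plate, column, arm and socket; its origin is on the cloth straight below the socket's centre.
- car_on_stand: White toy car, 85 x 56 x 32 mm, loose on the stand's base plate under the socket; origin at its underside.
- car: Green toy car, 100 x 56 x 32 mm, on the cloth; origin at its underside.
- jar: Small closed jar, 44 mm in diameter, 55 mm tall; origin at its underside.
- screwdriver: Screwdriver 150 mm long lying on the cloth.
Things that resemble listed ones, but are neither listed nor needed, are in the scene too. What is shaped like the part that bears loupe_mid but red or yellow is not meant.

How it is judged:
By the outcome, as a careful person would: the job done as asked, in the order asked, and still so for the second after the job is handed in, with the robot touching nothing.
It also fails if it takes over 72 s, if anything falls off the work surface, if the arm or the gripper's body presses on something with over 40 N, if the wrist force passes 120 N, or if a joint passes its speed limit or range.

## Working session

There is one attempt and no reset: what is moved stays moved. The work goes in short steps, Python scripts to look and compute and a tool call to move; the robot and the scene stay as the last step left them, time stands still between calls to the robot, and variables do not carry over. Pictures are saved under pics/ and viewed, and the job is handed in when it is done.

Besides the shell and the picture viewer there is one more tool, called after "Call:" as name(argument=value, ...) on one line, values as JSON. arm_command: Moves the arm, as the interface text tells. Its arguments: {"type":"object","properties":{"plan":{"type":"array"},"newtons":{"type":"number"}},"required":["plan"]}

```bash
mkdir -p pics
cat > h.py <<'E'
import numpy as np, cv2
from station import sensors, vision, job
def par(c):
    p=vision.camera_params(c); K=np.array(p["intrinsics"],float); R,_=cv2.Rodrigues(np.array(p["rvec"],float)); t=np.array(p["tvec"],float).ravel(); return K,float(p["k1"]),R,t
def ray(P,at):
    K,k1,R,t=P; v,u=at
    x=(u-K[0,2])/K[0,0]; y=(v-K[1,2])/K[1,1]; rd=np.hypot(x,y); r=rd
    for _ in range(30): r=rd/(1+k1*r*r)
    s=r/rd if rd>0 else 1
    d=R.T@np.array([x*s,y*s,1]); return -R.T@t, d/np.linalg.norm(d)
def proj(P,X):
    K,k1,R,t=P; c=R@np.array(X)+t; a=c[:2]/c[2]; a=a*(1+k1*(a@a)); return np.array([a[1]*K[1,1]+K[1,2],a[0]*K[0,0]+K[0,2]])
def atz(P,at,z):
    o,d=ray(P,at); return o+d*(z-o[2])/d[2]
def tri(obs):
    A=np.zeros((3,3));b=np.zeros(3)
    for P,at in obs:
        o,d=ray(P,at);M=np.eye(3)-np.outer(d,d);A+=M;b+=M@o
    X=np.linalg.solve(A,b); return X,[proj(P,X)-np.array(at) for P,at in obs]
E
python3 - <<'E'
from h import *
o=sensors.get_obs(); print({k:np.round(v,3) for k,v in o.items()})
for c in ["side","top","wrist"]:
    P=par(c); im=vision.camera(c); cv2.imwrite(f"pics/{c}0.png",im)
    print(c,-P[2].T@P[3])
    for n in ["loupe_mid","loupe_grip","loupe_lugs","socket","thread_top","home","stand"]:
        try:
            r=vision.pinpoint(n,c); print(n,[(np.round(d["at"],1).tolist(),round(d["confidence"],2),np.round(atz(P,d["at"],{"loupe_mid":.035,"loupe_grip":.053,"loupe_lugs":.01,"socket":.13,"thread_top":.122,"home":.136,"stand":0}[n]),3).tolist()) for d in r])
        except Exception as e: print(n,e)
E
```

```text
{'time_s': np.float64(0.0), 'qpos': array([-1.339,  0.3  ,  1.522,  0.   ,  1.321, -0.067]), 'joint_vel': array([ 0.   , -0.001,  0.   , -0.001, -0.   , -0.   ]), 'tau': array([-1.0000e-03, -5.3181e+01, -3.5273e+01,  7.1000e-02,  2.4000e-02,
       -0.0000e+00]), 'ee_pos': array([ 0.162, -0.526,  0.404]), 'eef_rot': array([-3.14 , -0.   ,  0.299]), 'force': array([ 0.494, -0.278, -0.216]), 'moment': array([0.008, 0.019, 0.024]), 'grip_width': np.float64(0.094)}
side [ 0.35123212 -0.6278056   0.64121468]
loupe_mid [([311.0, 324.0], 0.97, [0.545, -0.047, 0.035]), ([382.0, 354.3], 0.96, [0.542, -0.213, 0.035]), ([342.7, 333.5], 0.72, [0.537, -0.126, 0.035])]
loupe_grip [([378.2, 359.1], 0.94, [0.546, -0.221, 0.053]), ([337.6, 335.3], 0.92, [0.538, -0.131, 0.053]), ([303.2, 328.4], 0.89, [0.554, -0.047, 0.053])]
loupe_lugs [([358.4, 334.0], 0.89, [0.533, -0.139, 0.01]), ([318.8, 325.7], 0.88, [0.55, -0.044, 0.01]), ([395.6, 354.5], 0.88, [0.54, -0.22, 0.01])]
socket [([201.7, 302.0], 0.97, [0.575, 0.202, 0.13])]
thread_top [([204.0, 305.2], 0.58, [0.582, 0.203, 0.122])]
home [([201.2, 30
[... 367 characters left out ...]
2, -0.038, 0.053]), ([283.0, 486.3], 0.69, [0.538, -0.217, 0.053]), ([289.6, 436.0], 0.43, [0.525, -0.12, 0.053])]
loupe_lugs [([284.5, 478.5], 0.85, [0.537, -0.215, 0.01]), ([288.6, 439.5], 0.84, [0.529, -0.137, 0.01]), ([277.6, 388.0], 0.75, [0.551, -0.034, 0.01]), ([263.3, 276.9], 0.27, [0.58, 0.189, 0.01])]
socket [([256.2, 263.9], 0.83, [0.581, 0.2, 0.13]), ([269.6, 271.4], 0.23, [0.557, 0.186, 0.13])]
thread_top [([257.5, 265.1], 0.97, [0.579, 0.199, 0.122])]
home [([259.9, 262.0], 0.79, [0.573, 0.203, 0.136])]
stand [([268.3, 271.2], 0.92, [0.571, 0.202, 0.0])]
wrist [ 0.22597404 -0.50511177  0.38490267]
loupe_mid []
loupe_grip []
loupe_lugs []
socket []
thread_top []
home []
stand []
```

View pics/side0.png

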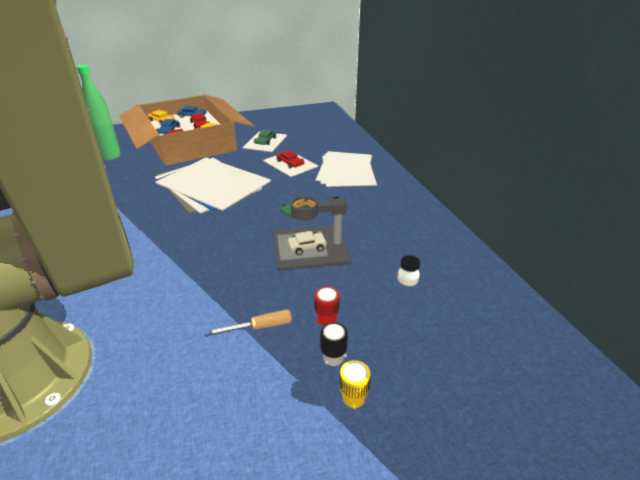

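View pics/top0.png

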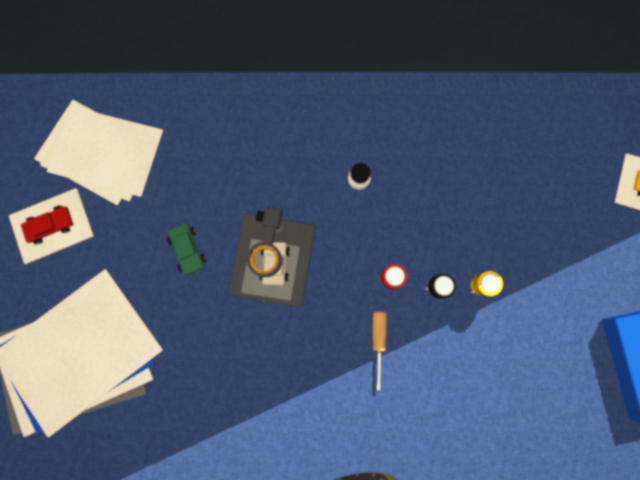

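View pics/wrist0.png

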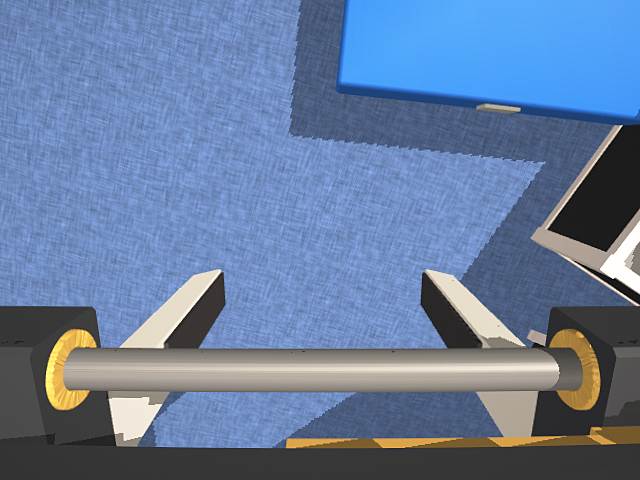

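Run:
```python
from h import *
S=par("side");T=par("top")
for n,a,b in [("mid",(342.7,333.5),(285,438)),("grip",(337.6,335.3),(286.1,437.5)),("lugs",(358.4,334),(288.6,439.5)),("socket",(201.7,302),(256.2,263.9)),("thread",(204,305.2),(257.5,265.1)),("home",(201.2,302.3),(259.9,262)),("stand",(248.8,302.7),(268.3,271.2))]:
    X,e=tri([(S,a),(T,b)]); print(n,X.round(4),np.round(e,1).tolist())
# wrist camera relative to TCP
o=sensors.get_obs(); from scipy.spatial.transform import Rotation as Ro
P=par("wrist"); Rt=Ro.from_euler("xyz",o["eef_rot"]).as_matrix()
print(Rt.T@(-P[2].T@P[3]-o["ee_pos"]), Rt.T@P[2].T, P[0],P[1])
```

```text
mid [ 0.5354 -0.1278  0.0374] [[0.0, -0.3], [-0.3, 0.1]]
grip [ 0.5359 -0.1255  0.0471] [[0.3, -2.2], [-1.9, 0.5]]
lugs [ 0.5315 -0.1376  0.0085] [[0.2, -1.3], [-1.1, 0.3]]
socket [0.5775 0.2007 0.1306] [[-0.2, 1.3], [1.6, -0.4]]
thread [0.5799 0.1984 0.1249] [[0.1, -0.5], [-0.6, 0.1]]
home [0.5748 0.2032 0.1305] [[0.0, -0.4], [-0.5, 0.1]]
stand [ 0.572   0.2019 -0.001 ] [[0.1, -0.5], [-0.6, 0.1]]
[ 0.06727744 -0.00073646  0.01974278] [[-5.63375980e-04 -9.73602615e-01 -2.28249053e-01]
 [ 9.99999630e-01 -6.96832723e-04  5.04108946e-04]
 [-6.49853197e-04 -2.28248684e-01  9.73602648e-01]] [[397.12933513   0.         322.51436969]
 [  0.         397.12933513 239.76609389]
 [  0.           0.           1.        ]] -0.0344762610823231
```

Call:
arm_command(plan=[-1, 0.93, 0.99, 0, 0.607, -1, 0.93, 0.99, 0, 0.607, -1, 0.93, 0.99, 0, 0.607, -1, 0.93, 0.99, 0, 0.607, -1, 0.93, 0.99, 0, 0.607, -1, 0.93, 0.99, 0, 0.607, -1, 0.93, 0.99, 0, 0.607, -1, 0.93, 0.99, 0, 0.607, -1, 0.93, 0.99, 0, 0.607, -1, 0.93, 0.99, 0, 0.607, -1, 0.93, 0.99, 0, 0.607, -1, 0.93, 0.99, 0, 0.607, -1, 0.93, 0.99, 0, 0.607, -1, 0.93, 0.99, 0, 0.607])

```text
time_s: 2.6
ee_pos: [0.5334, -0.1304, 0.4046]
eef_rot: [-3.141, 0.0, 1.569]
force: [0.1, -0.8, 0.3]
grip_width: 0.0941
```

```bash
cat > w.py <<'E'
from h import *
import sys
tag=sys.argv[1]; names=sys.argv[2:]
o=sensors.get_obs(); print(o["time_s"],np.round(o["ee_pos"],4),np.round(o["eef_rot"],4),np.round(o["force"],2),np.round(o["moment"],2),o["grip_width"])
P=par("wrist"); im=vision.camera("wrist"); cv2.imwrite(f"pics/{tag}.png",im)
Z={"loupe_mid":.035,"loupe_grip":.053,"loupe_lugs":.01,"socket":.13,"thread_top":.122,"home":.136,"stand":0}
for n in names:
    print(n,[(np.round(d["at"],1).tolist(),round(d["confidence"],2),np.round(atz(P,d["at"],Z[n]),4).tolist()) for d in vision.pinpoint(n,"wrist")])
E
python3 w.py w1 loupe_mid loupe_grip loupe_lugs
```

```text
2.6 [ 0.5334 -0.1304  0.4046] [-3.1414e+00  1.0000e-04  1.5693e+00] [ 0.08 -0.76  0.25] [-0.03 -0.07 -0.05] 0.09414040947561539
loupe_mid [([316.2, 327.5], 0.88, [0.5391, -0.2203, 0.035])]
loupe_grip [([118.1, 344.1], 0.87, [0.5521, -0.0412, 0.053]), ([232.8, 323.7], 0.62, [0.5356, -0.1354, 0.053]), ([320.4, 323.1], 0.58, [0.5349, -0.2163, 0.053])]
loupe_lugs [([302.1, 326.9], 0.57, [0.5388, -0.2162, 0.01])]
```

View pics/w1.png

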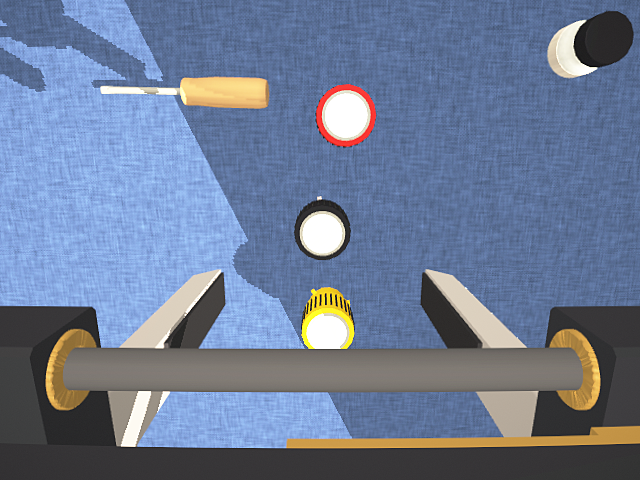

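Run:
```python
from h import *
P=par("wrist")
# project circles of top (r=.023,z=.07) for candidates
im=cv2.imread("pics/w1.png")
g=cv2.cvtColor(im,cv2.COLOR_BGR2GRAY)
c=cv2.HoughCircles(g[150:320,220:420],cv2.HOUGH_GRADIENT,1,20,param1=100,param2=18,minRadius=15,maxRadius=45)
print(c)
# lens: bright blob
ys,xs=np.where(g[180:290,270:380]>200); print(ys.mean()+180,xs.mean()+270,len(xs))
print(atz(P,(ys.mean()+180,xs.mean()+270),.07), proj(P,[.5345,-.127,.07]))
```

```text
[[[101.5  77.5  27.5]
  [ 50.5 118.5  43.3]
  [136.5 129.5  37.7]
  [ 49.5  98.5  40. ]
  [ 59.5 136.5  34.3]
  [107.5 122.5  28.9]
  [106.5 153.5  17.2]
  [154.5 150.5  28.8]
  [134.5 149.5  17.2]
  [ 76.5 151.5  17.2]
  [ 25.5 139.5  17.2]
  [ 47.5  74.5  21. ]
  [  9.5  92.5  17.2]
  [149.5  86.5  19.6]
  [134.5  66.5  16.6]
  [ 91.5  17.5  15.8]
  [ 27.5 167.5  16. ]]]
232.86386768447838 321.96946564885496 1572
[ 0.53433044 -0.13192758  0.07      ] [226.91024752 322.16088518]
```

Call:
arm_command(plan=[-1, 0.0025, 0, -0.24, 0, -1, 0.0025, 0, -0.24, 0, -1, 0.0025, 0, -0.24, 0, -1, 0.0025, 0, -0.24, 0])

```text
time_s: 3.2
ee_pos: [0.5351, -0.1301, 0.3098]
eef_rot: [-3.142, 0.0, 1.57]
force: [0.2, 0.5, 0.6]
grip_width: 0.094
```

```bash
python3 w.py w2 loupe_grip loupe_mid
python3 - <<'E'
from h import *
P=par("wrist")
im=cv2.imread("pics/w2.png")
g=cv2.cvtColor(im,cv2.COLOR_BGR2GRAY)
m=(g>200).astype(np.uint8); n,l,s,c=cv2.connectedComponentsWithStats(m)
for i in range(1,n):
    if s[i,4]>300: print(s[i],c[i],atz(P,c[i][::-1],.07))
E
```

```text
3.2 [ 0.5351 -0.1301  0.3098] [-3.1415  0.      1.5695] [0.21 0.48 0.62] [-0.06 -0.08 -0.02] 0.09401884193490133
loupe_grip [([262.1, 321.8], 0.89, [0.5359, -0.1332, 0.053]), ([383.1, 324.2], 0.78, [0.5373, -0.2181, 0.053])]
loupe_mid []
[623   0  17  34 320] [632.30625  12.06875] [0.6993255  0.00641904 0.07      ]
[  22   53  222   36 3783] [176.02405498  68.25191647] [ 0.46070396 -0.02268849  0.07      ]
[ 318   65   70   74 4017] [352.89320388 101.33482699] [ 0.55369594 -0.03973823  0.07      ]
[ 288  238   63   61 3023] [318.94409527 268.1782997 ] [ 0.53532838 -0.13235178  0.07      ]
[ 119  269  102   79 2395] [170.93820459 312.02296451] [ 0.44616006 -0.15980137  0.07      ]
[ 426  270  100   78 2147] [475.81229623 312.48020494] [ 0.62994994 -0.16067637  0.07      ]
[305 330  37  19 363] [320.45730028 339.26170799] [ 0.53608909 -0.17774659  0.07      ]
[123 391  27  56 614] [136.03094463 418.747557  ] [ 0.41587426 -0.23476642  0.07      ]
[ 291  392   72   40 2373] [326.4327855  408.91698272] [ 0.53978918 -0.22687522  0.07      ]
```

View pics/w2.png

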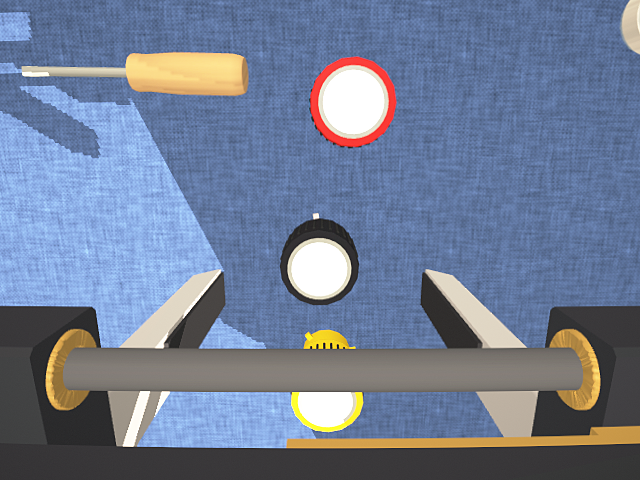

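Call:
arm_command(plan=[-1, 0, -0.005, -0.1, 0, -1, 0, -0.005, -0.19, 0, -1, 0, -0.005, -0.19, 0, 1, 0, -0.005, -0.19, 0, 1, 0, -0.005, -0.19, 0, 1, 0, -0.005, -0.19, 0, 1, 0, -0.005, -0.19, 0, 1, 0, -0.005, -0.19, 0, 1, 0, -0.005, -0.19, 0, 1, 0, -0.005, -0.19, 0], newtons=25)

```text
time_s: 4.35
ee_pos: [0.5349, -0.1316, 0.2328]
eef_rot: [3.142, 0.0, 1.57]
force: [-1.9, -0.3, 2.4]
grip_width: 0.046
```

```bash
python3 w.py w3
```

```text
4.35 [ 0.5349 -0.1316  0.2328] [3.1416e+00 1.0000e-04 1.5702e+00] [-1.87 -0.26  2.39] [ 0.05  0.22 -0.01] 0.045972746804580605
```

View pics/w3.png

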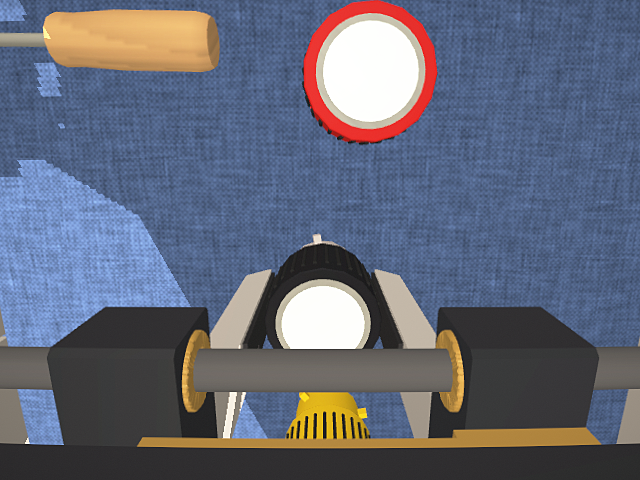

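```bash
cat > fit.py <<'E'
from h import *
from scipy.optimize import least_squares
def fit(png,P,z,dz=0):
    im=cv2.imread(png); g=cv2.cvtColor(im,cv2.COLOR_BGR2GRAY)
    m=(g>235).astype(np.uint8); n,l,s,c=cv2.connectedComponentsWithStats(m)
    i=max([i for i in range(1,n) if abs(c[i][0]-322)<40 and 250<c[i][1]<345],key=lambda i:s[i,4])
    cn=max(cv2.findContours((l==i).astype(np.uint8),cv2.RETR_EXTERNAL,cv2.CHAIN_APPROX_NONE)[0],key=len)[:,0,:]
    cn=cn[cn[:,1]<345]
    X=np.array([atz(P,(v,u),z) for u,v in cn])[:,:2]
    r=least_squares(lambda p:np.hypot(X[:,0]-p[0],X[:,1]-p[1])-p[2],[*X.mean(0),.018],loss="soft_l1",f_scale=.0005)
    return r.x,np.sqrt(np.mean(r.fun**2))
E
python3 - <<'E'
from fit import *
print(fit("pics/w3.png",par("wrist"),.07))
E
```

```text
(array([ 0.5361774 , -0.13246129,  0.01600178]), np.float64(0.00012127404355610877))
```

Call:
arm_command(plan=[1, 0, 0, 0.1, 0, 1, 0, 0, 0.2, 0, 1, 0, 0, 0.3, 0, 1, 0.1, 0.62, 0.42, 0, 1, 0.1, 0.62, 0.42, 0, 1, 0.1, 0.62, 0.42, 0, 1, 0.1, 0.62, 0.42, 0, 1, 0.1, 0.62, 0.42, 0, 1, 0.1, 0.62, 0.42, 0, 1, 0.1, 0.62, 0.42, 0, 1, 0.1, 0.62, 0.42, 0, 1, 0.1, 0.62, 0.42, 0])

```text
time_s: 5.6
ee_pos: [0.5749, 0.115, 0.4003]
eef_rot: [-3.141, 0.0, 1.568]
force: [-0.6, -0.8, -1.5]
grip_width: 0.0459
```

```bash
python3 w.py w4 socket thread_top home
```

```text
5.6 [0.5749 0.115  0.4003] [-3.1409e+00  2.0000e-04  1.5684e+00] [-0.65 -0.82 -1.5 ] [-0.03 -0.09  0.01] 0.0459158916124806
socket [([116.0, 326.0], 0.66, [0.5783, 0.2, 0.13])]
thread_top [([115.2, 324.8], 0.84, [0.5776, 0.201, 0.122])]
home [([112.9, 328.9], 0.89, [0.58, 0.2013, 0.136])]
```

View pics/w4.png

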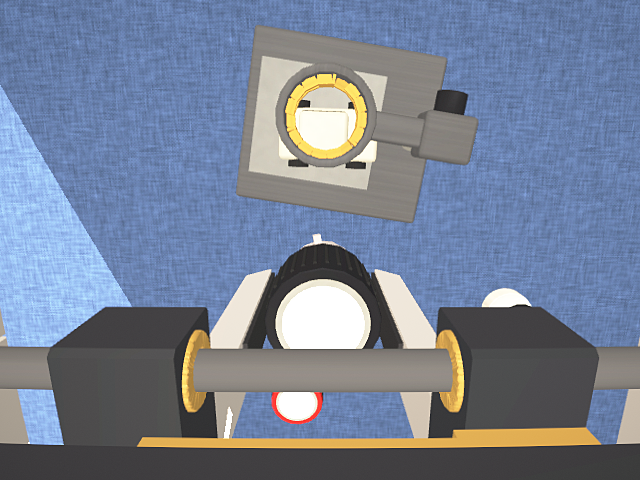

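Run:
```python
from fit import *
P=par("wrist")
im=cv2.imread("pics/w4.png")
cv2.imwrite("pics/w4z.png",cv2.resize(im[50:185,255:400],None,fx=4,fy=4,interpolation=cv2.INTER_CUBIC))
hsv=cv2.cvtColor(im,cv2.COLOR_BGR2HSV)
m=(cv2.inRange(hsv,(15,90,60),(35,255,255))); m[:50]=0;m[185:]=0;m[:,:250]=0;m[:,400:]=0
cn=np.vstack(cv2.findContours(m,cv2.RETR_EXTERNAL,cv2.CHAIN_APPROX_NONE)[0])[:,0,:]
X=np.array([atz(P,(v,u),.122) for u,v in cn])[:,:2]
h=cv2.convexHull(cn)[:,0,:]
X=np.array([atz(P,(v,u),.122) for u,v in h])[:,:2]
r=least_squares(lambda p:np.hypot(X[:,0]-p[0],X[:,1]-p[1])-p[2],[*X.mean(0),.025],loss="soft_l1",f_scale=.0005);print("brass outer@122",r.x,np.sqrt(np.mean(r.fun**2)))
# outer ring edges: radial gradient search
g=cv2.GaussianBlur(cv2.cvtColor(im,cv2.COLOR_BGR2GRAY).astype(np.float32),(3,3),0)
def score(c,rad,z):
    s=0
    for a in np.linspace(0,2*np.pi,120,endpoint=False):
        v=[]
        for k in(-.0015,.0015):
            p=proj(P,[c[0]+(rad+k)*np.cos(a),c[1]+(rad+k)*np.sin(a),z]); v.append(cv2.getRectSubPix(g,(1,1),(float(p[1]),float(p[0])))[0,0])
        s+=min(abs(v[1]-v[0]),40)
    return s
for rad in(.031,.0255):
  b=max(((score((x,y),rad,.13),x,y) for x in np.arange(.573,.584,.001) for y in np.arange(.195,.207,.001))); print(rad,b)
print(fit("pics/w4.png",P,.070+.4003-.2328), sensors.get_obs()["ee_pos"])
```

```text
brass outer@122 [0.5782409  0.2007219  0.02564662] 0.00014787276985688227
0.031 (np.float32(3816.0977), np.float64(0.579), np.float64(0.201))
0.0255 (np.float32(4364.616), np.float64(0.577), np.float64(0.202))
(array([0.5762758 , 0.11470151, 0.01776691]), np.float64(0.001055530137854863)) [0.57494012 0.11558277 0.40058854]
```

View pics/w4z.png

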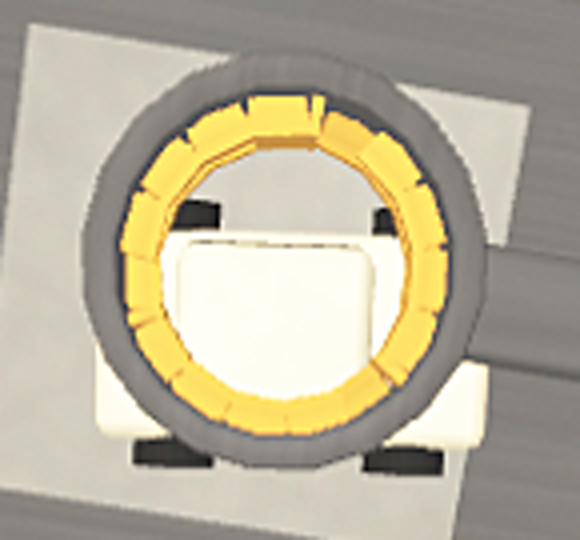

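Call:
arm_command(plan=[1, 0, 0, 0, 0.46, 1, 0, 0, 0, 0.46, 1, 0, 0, 0, 0.46, 1, 0, 0, 0, 0.46, 1, 0, 0, 0, 0.46, 1, 0, 0, 0, 0.46, 1, 0, 0, 0, 0.46, 1, 0, 0, 0, 0.46, 1, 0, 0, 0, 0.46])

```text
time_s: 6.7
ee_pos: [0.5749, 0.1161, 0.4007]
eef_rot: [3.142, -0.0, 2.531]
force: [-0.5, 0.1, -1.1]
grip_width: 0.0453
```

```bash
python3 w.py w5 socket thread_top home
python3 - <<'E'
from fit import *
P=par("wrist")
im=cv2.imread("pics/w5.png")
hsv=cv2.cvtColor(im,cv2.COLOR_BGR2HSV)
m=(cv2.inRange(hsv,(15,90,60),(35,255,255)))
for c in [(0.577,.2015)]:
    p=proj(P,[*c,.122]); print(p); k=np.zeros_like(m); cv2.circle(k,(int(p[1]),int(p[0])),60,255,-1); m&=k
cn=np.vstack(cv2.findContours(m,cv2.RETR_EXTERNAL,cv2.CHAIN_APPROX_NONE)[0])[:,0,:]
h=cv2.convexHull(cn)[:,0,:]
X=np.array([atz(P,(v,u),.122) for u,v in h])[:,:2]
r=least_squares(lambda p:np.hypot(X[:,0]-p[0],X[:,1]-p[1])-p[2],[*X.mean(0),.025],loss="soft_l1",f_scale=.0005);print("brass",r.x,np.sqrt(np.mean(r.fun**2)))
# lug angle from w3 (hold pose TCP z .2328): proj check
E
```

```text
6.7 [0.5749 0.1161 0.4007] [ 3.1416 -0.      2.531 ] [-0.46  0.05 -1.14] [ 0.02 -0.16  0.02] 0.045289913351823814
socket [([181.5, 431.4], 0.8, [0.579, 0.1988, 0.13])]
thread_top [([176.4, 428.2], 0.88, [0.5768, 0.2002, 0.122])]
home [([177.3, 438.3], 0.61, [0.5779, 0.2026, 0.136])]
[175.85813503 429.90200593]
brass [0.57861583 0.20077461 0.02545482] 0.0002850363213673158
```

View pics/w5.png

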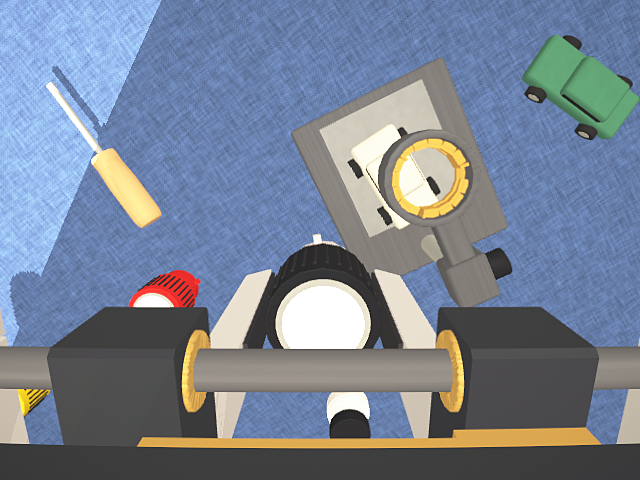

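Run:
```python
from fit import *
from scipy.spatial.transform import Rotation as Ro
o=sensors.get_obs(); P=par("wrist"); Rt=Ro.from_euler("xyz",o["eef_rot"]).as_matrix()
z=o["ee_pos"][2]-.1628
for at in [(325,323),(325,276),(325,370),(300,268),(300,376)]:
    print(at,(Rt.T@(atz(P,at,z)-o["ee_pos"])).round(4))
print(Rt.T@(-P[2].T@P[3]-o["ee_pos"]))
im=cv2.imread("pics/w5.png"); print(im[320,255:390].max(1).tolist())
r,e=fit("pics/w5.png",P,z); print(r,e,Rt.T@(np.array([*r[:2],z])-o["ee_pos"]))
```

```text
(325, 323) [-0.0024  0.0017  0.1628]
(325, 276) [-0.0024 -0.0166  0.1628]
(325, 370) [-0.0024  0.0201  0.1628]
(300, 268) [ 0.008  -0.0194  0.1628]
(300, 376) [0.008  0.0221 0.1628]
[0.06535888 0.00165421 0.01976888]
[57, 57, 53, 54, 54, 54, 52, 53, 55, 47, 59, 53, 52, 54, 52, 52, 54, 52, 50, 36, 145, 248, 237, 232, 232, 231, 226, 255, 255, 255, 255, 255, 255, 255, 255, 255, 255, 255, 255, 255, 255, 255, 255, 255, 255, 255, 255, 255, 255, 255, 255, 255, 255, 255, 255, 255, 255, 255, 255, 255, 255, 255, 255, 255, 255, 255, 255, 255, 255, 255, 255, 255, 255, 255, 255, 255, 255, 255, 255, 255, 255, 255, 255, 255, 255, 255, 255, 255, 255, 255, 255, 255, 255, 255, 255, 255, 255, 255, 255, 255, 255, 255, 255, 255, 255, 255, 255, 255, 255, 252, 234, 235, 237, 238, 248, 205, 32, 48, 53, 54, 54, 53, 54, 54, 54, 52, 51, 52, 54, 54, 53, 54, 54, 53, 54]
[0.57772263 0.11634599 0.01608003] 0.00011052830340991457 [-0.00231118  0.00162714  0.1628001 ]
```

Call:
arm_command(plan=[1, 0.00125, 0.1, 0, 0, 1, 0.00125, 0.212, 0, 0, 1, 0.00125, 0.212, 0, 0, 1, 0.00125, 0.212, 0, 0, 1, 0.00125, 0.212, -0.04, 0, 1, 0.00125, 0.212, -0.08, 0, 1, 0.00125, 0.212, -0.08, 0, 1, 0.00125, 0.212, -0.08, 0])

```text
time_s: 7.7
ee_pos: [0.5756, 0.2004, 0.3692]
eef_rot: [3.142, 0.0, 2.532]
force: [-0.1, -0.0, -1.9]
grip_width: 0.0455
```

```bash
python3 w.py w6
python3 - <<'E'
from h import *
a=vision.camera("side"); b=vision.camera("top")
cv2.imwrite("pics/sz.png",np.hstack([cv2.resize(a[130:280,230:380],None,fx=2.6,fy=2.6),cv2.resize(b[185:335,190:340],None,fx=2.6,fy=2.6)]))
E
```

```text
7.7 [0.5756 0.2004 0.3692] [3.1416e+00 1.0000e-04 2.5324e+00] [-0.05 -0.01 -1.91] [-0.03 -0.14 -0.02] 0.04550693537430714
```

View pics/w6.png

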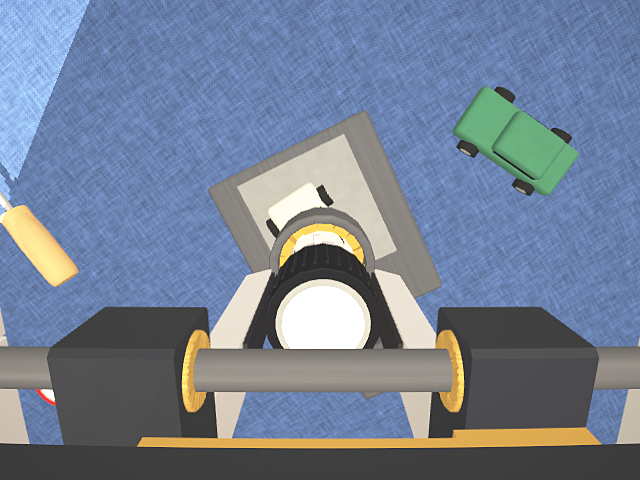

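View pics/sz.png

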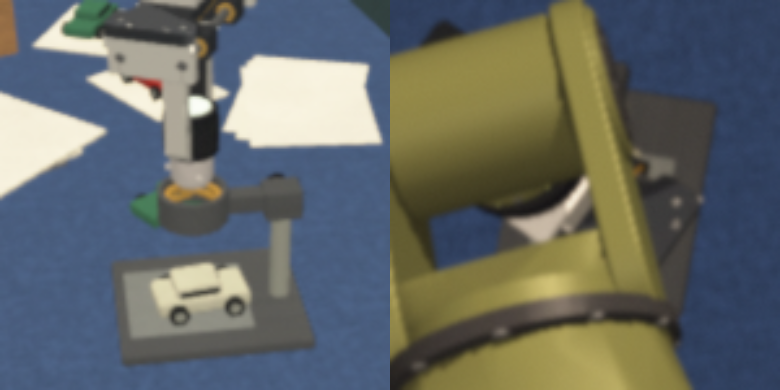

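Call:
arm_command(plan=[1, 0, 0, -0.02, 0, 1, 0, 0, -0.035, 0, 1, 0, 0, -0.05, 0, 1, 0, 0, -0.05, 0, 1, 0, 0, -0.05, 0])

```text
time_s: 8.35
ee_pos: [0.5754, 0.2012, 0.3485]
eef_rot: [-3.141, -0.0, 2.534]
force: [0.9, -0.7, -1.7]
grip_width: 0.046
```

Call:
arm_command(plan=[1, 0, 0, -0.0025, 0, 1, 0, 0, -0.005, 0, 1, 0, 0, -0.0075, 0, 1, 0, 0, -0.0075, 0])

```text
time_s: 8.75
ee_pos: [0.5754, 0.2011, 0.3459]
eef_rot: [3.141, 0.0, 2.533]
force: [0.3, -0.6, 0.6]
grip_width: 0.0453
```

Call:
arm_command(plan=[1, 0, 0, -0.0025, 0, 1, 0, 0, -0.004, 0, 1, 0, 0, -0.004, 0])

```text
time_s: 9.05
ee_pos: [0.5754, 0.2011, 0.3455]
eef_rot: [3.141, 0.001, 2.534]
force: [-4.8, -2.9, 9.9]
grip_width: 0.046
```

Call:
arm_command(plan=[1, 0, 0, 0.0015, 0, 1, 0, 0, 0.0015, 0])

```text
time_s: 9.25
ee_pos: [0.5754, 0.2011, 0.3456]
eef_rot: [3.141, 0.001, 2.533]
force: [-1.8, -3.1, 6.9]
grip_width: 0.046
```

Call:
arm_command(plan=[1, 0, -0.0003, 0.0007, 0.033, 1, -0.0003, -0.0006, 0.0007, 0.066, 1, -0.0003, -0.0006, 0.0007, 0.066])

```text
time_s: 9.55
ee_pos: [0.5754, 0.2009, 0.3457]
eef_rot: [3.14, 0.001, 2.673]
force: [0.4, -1.2, 5.6]
grip_width: 0.0456
```

```bash
cat > s.py <<'E'
from station import sensors
import numpy as np
o=sensors.get_obs(); print(o["time_s"],np.round(o["ee_pos"],4),np.round(o["eef_rot"],4),np.degrees(o["eef_rot"][2]),np.round(o["force"],2),np.round(o["moment"],2),o["grip_width"])
E
python3 s.py
```

```text
9.55 [0.5754 0.2009 0.3457] [3.1405e+00 1.3000e-03 2.6728e+00] 153.1410033421316 [ 0.44 -1.25  5.61] [-0.19 -0.3   0.07] 0.04563187888464819
```

Call:
arm_command(plan=[1, -0.0001, -0.0003, 0, 0.033, 1, -0.0002, -0.0006, 0, 0.066, 1, -0.0002, -0.0006, 0, 0.066])

```text
time_s: 9.85
ee_pos: [0.5753, 0.2008, 0.3457]
eef_rot: [3.141, 0.001, 2.81]
force: [0.1, -0.2, 5.7]
grip_width: 0.0453
```

```bash
python3 s.py
```

```text
9.85 [0.5753 0.2008 0.3457] [3.1405e+00 1.3000e-03 2.8102e+00] 161.01253546752238 [ 0.11 -0.15  5.7 ] [-0.12 -0.29  0.07] 0.045263759351517496
```

Call:
arm_command(plan=[1, -0.0001, -0.0003, 0, 0.033, 1, -0.0002, -0.0006, 0, 0.066, 1, -0.0002, -0.0006, 0, 0.066])

```text
time_s: 10.15
ee_pos: [0.5752, 0.2005, 0.3454]
eef_rot: [3.141, 0.001, 2.947]
force: [0.7, 0.5, 5.3]
grip_width: 0.0456
```

```bash
python3 s.py
```

```text
10.15 [0.5752 0.2005 0.3454] [3.1410e+00 1.0000e-03 2.9475e+00] 168.8784606221778 [0.7  0.51 5.29] [-0.06 -0.33  0.13] 0.0456095142321209
```

Call:
arm_command(plan=[1, 0, -0.0003, 0, 0.03, 1, 0, -0.0004, 0, 0.05, 1, 0, -0.0004, 0, 0.05])

```text
time_s: 10.45
ee_pos: [0.575, 0.2003, 0.3444]
eef_rot: [-3.141, -0.001, 3.051]
force: [0.9, -0.5, -1.6]
grip_width: 0.0456
```

```bash
python3 s.py
```

```text
10.45 [0.575  0.2003 0.3444] [-3.1412e+00 -1.1000e-03  3.0506e+00] 174.78810006208693 [ 0.89 -0.52 -1.64] [-0.02 -0.19  0.03] 0.04559760161381278
```

Call:
arm_command(plan=[1, 0, 0, -0.004, 0, 1, 0, 0, -0.008, 0, 1, 0, 0, -0.012, 0, 1, 0, 0, -0.012, 0])

```text
time_s: 10.85
ee_pos: [0.575, 0.2004, 0.3396]
eef_rot: [-3.142, -0.001, 3.052]
force: [-0.5, 0.1, -1.3]
grip_width: 0.0459
```

```bash
python3 s.py
```

```text
10.85 [0.575  0.2004 0.3396] [-3.1416e+00 -8.0000e-04  3.0522e+00] 174.8779563883296 [-0.54  0.12 -1.3 ] [ 0.04 -0.14  0.05] 0.045918261637965876
```

Call:
arm_command(plan=[1, 0, 0, -0.002, 0, 1, 0, 0, -0.004, 0, 1, 0, 0, -0.004, 0])

```text
time_s: 11.15
ee_pos: [0.5751, 0.2003, 0.3388]
eef_rot: [3.141, 0.0, 3.053]
force: [-1.7, 0.3, 1.2]
grip_width: 0.0457
```

```bash
python3 s.py
```

```text
11.15 [0.5751 0.2003 0.3388] [3.1413e+00 4.0000e-04 3.0528e+00] 174.91244856153506 [-1.7   0.32  1.22] [ 0.08  0.05 -0.04] 0.045661018062694105
```

Call:
arm_command(plan=[1, 0, 0.0003, -0.002, -0.033, 1, 0.0001, 0.0006, -0.003, -0.066, 1, 0.0002, 0.001, -0.0035, -0.1, 1, 0.0003, 0.0013, -0.004, -0.133, 1, 0.0003, 0.0013, -0.004, -0.133])

```text
time_s: 11.65
ee_pos: [0.5753, 0.2008, 0.3376]
eef_rot: [3.141, 0.001, 2.773]
force: [-0.8, -1.5, 5.8]
grip_width: 0.0454
```

```bash
python3 s.py
```

```text
11.65 [0.5753 0.2008 0.3376] [3.1411e+00 1.0000e-03 2.7732e+00] 158.89417042411512 [-0.79 -1.5   5.81] [-0.18  0.   -0.  ] 0.045417510915438435
```

Call:
arm_command(plan=[1, 0.0002, 0.0003, -0.0006, -0.033, 1, 0.0003, 0.0006, -0.0012, -0.066, 1, 0.0005, 0.0009, -0.0018, -0.1, 1, 0.0007, 0.0012, -0.0025, -0.133, 1, 0.0007, 0.0012, -0.0025, -0.133])

```text
time_s: 12.15
ee_pos: [0.5756, 0.2011, 0.3365]
eef_rot: [3.141, 0.001, 2.496]
force: [-1.5, -2.6, 5.6]
grip_width: 0.046
```

```bash
python3 s.py
```

```text
12.15 [0.5756 0.2011 0.3365] [3.1412e+00 9.0000e-04 2.4956e+00] 142.98603716523678 [-1.48 -2.62  5.6 ] [-0.53  0.03 -0.  ] 0.04603340131786753
```

Call:
arm_command(plan=[1, 0.0002, 0, -0.0006, -0.033, 1, 0.0004, 0.0001, -0.0012, -0.066, 1, 0.0005, 0.0002, -0.0018, -0.1, 1, 0.0007, 0.0003, -0.0025, -0.133, 1, 0.0007, 0.0003, -0.0025, -0.133])

```text
time_s: 12.65
ee_pos: [0.5759, 0.2013, 0.3355]
eef_rot: [3.141, 0.001, 2.217]
force: [-1.3, -2.2, 5.0]
grip_width: 0.0455
```

```bash
python3 s.py
```

```text
12.65 [0.5759 0.2013 0.3355] [3.1409e+00 7.0000e-04 2.2171e+00] 127.02782383685697 [-1.27 -2.19  5.04] [-0.49  0.05 -0.03] 0.045477163774325695
```

Call:
arm_command(plan=[1, 0.0002, 0, -0.0006, -0.033, 1, 0.0004, 0, -0.0012, -0.066, 1, 0.0006, 0.0001, -0.0018, -0.1, 1, 0.0009, 0.0002, -0.0025, -0.133, 1, 0.0009, 0.0002, -0.0025, -0.133])

```text
time_s: 13.15
ee_pos: [0.5762, 0.2015, 0.3345]
eef_rot: [3.141, 0.0, 1.939]
force: [-0.2, -1.9, 5.5]
grip_width: 0.0455
```

```bash
python3 s.py
```

```text
13.15 [0.5762 0.2015 0.3345] [3.1406e+00 3.0000e-04 1.9392e+00] 111.10597120971124 [-0.19 -1.94  5.52] [-0.29 -0.   -0.05] 0.045541861197855096
```

Call:
arm_command(plan=[1, 0.0002, 0, -0.0006, -0.033, 1, 0.0003, 0.0001, -0.001, -0.05, 1, 0.0003, 0.0001, -0.001, -0.05])

```text
time_s: 13.45
ee_pos: [0.5763, 0.2015, 0.3341]
eef_rot: [3.141, 0.0, 1.836]
force: [-2.1, -0.9, 6.0]
grip_width: 0.0456
```

```bash
python3 s.py
```

```text
13.45 [0.5763 0.2015 0.3341] [3.1406e+00 2.0000e-04 1.8360e+00] 105.19582177926837 [-2.09 -0.88  6.04] [-0.28 -0.01 -0.09] 0.04558574476899545
```

Call:
arm_command(plan=[1, 0.0001, 0, -0.0004, -0.02, 1, 0.0002, 0, -0.0007, -0.033, 1, 0.0002, 0, -0.0007, -0.033])

```text
time_s: 13.75
ee_pos: [0.5765, 0.2015, 0.3339]
eef_rot: [3.14, 0.0, 1.767]
force: [-0.4, -3.1, 6.2]
grip_width: 0.0455
```

```bash
python3 s.py
```

```text
13.75 [0.5765 0.2015 0.3339] [3.1403e+00 2.0000e-04 1.7672e+00] 101.25515922033897 [-0.39 -3.08  6.16] [-0.31 -0.08 -0.03] 0.04547051941033
```

Call:
arm_command(plan=[1, 0.0001, 0, -0.0003, -0.02, 1, 0.0002, 0, -0.0005, -0.033, 1, 0.0002, 0, -0.0005, -0.033])

```text
time_s: 14.05
ee_pos: [0.5765, 0.2013, 0.3337]
eef_rot: [3.141, 0.001, 1.699]
force: [-0.7, -3.0, 6.7]
grip_width: 0.0454
```

```bash
python3 s.py
```

```text
14.05 [0.5765 0.2013 0.3337] [3.1406e+00 8.0000e-04 1.6988e+00] 97.33423728410745 [-0.68 -3.02  6.72] [-0.74  0.16  0.57] 0.04543980936790541
```

Call:
arm_command(plan=[1, 0, 0, 0, -0.012, 1, 0, 0, 0, -0.012])

```text
time_s: 14.25
ee_pos: [0.5765, 0.2016, 0.3337]
eef_rot: [3.14, 0.0, 1.674]
force: [-1.2, -0.3, 6.3]
grip_width: 0.0453
```

```bash
python3 s.py
```

```text
14.25 [0.5765 0.2016 0.3337] [3.1404 0.     1.6739] 95.90737396859781 [-1.24 -0.3   6.3 ] [-0.18  0.15  0.56] 0.0453496732938717
```

Call:
arm_command(plan=[1, 0, 0, 0.0012, 0, -0.3, 0, 0, 0.0012, 0, -0.3, 0, 0, 0.0012, 0, -0.3, 0, 0, 0.0012, 0, -0.3, 0, 0, 0.0012, 0, -0.3, 0, 0, 0.0012, 0])

```text
time_s: 14.85
ee_pos: [0.5764, 0.2015, 0.3334]
eef_rot: [-3.141, -0.0, 1.671]
force: [0.3, -0.0, -0.1]
grip_width: 0.0611
```

```bash
python3 w.py w7;python3 s.py
```

```text
14.85 [0.5764 0.2015 0.3334] [-3.1414 -0.      1.6708] [ 0.27 -0.02 -0.09] [-0.02 -0.07 -0.05] 0.06106038945869323
14.9 [0.5764 0.2015 0.3335] [-3.1415  0.      1.6707] 95.72594760229065 [0.6  0.54 0.47] [-0.03 -0.09  0.04] 0.06105239887373264
```

View pics/w7.png

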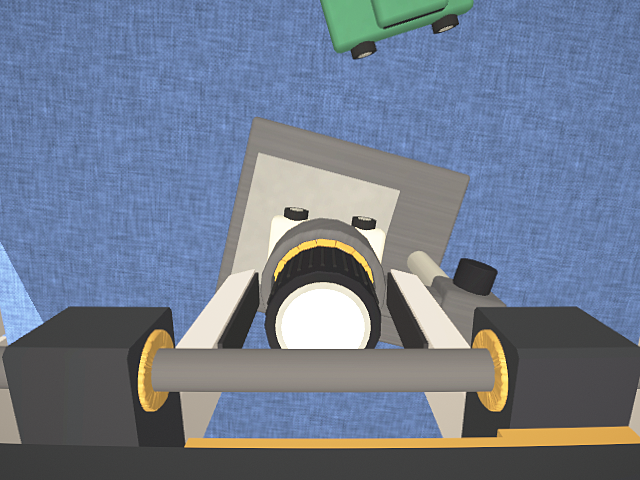

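Call:
arm_command(plan=[-0.3, 0, 0, 0.03, 0, -0.3, 0, 0, 0.1, 0, -0.3, 0, 0, 0.2, 0, -0.3, 0, -0.2, 0.25, 0, -0.3, 0, -0.4, 0.25, 0, -0.3, 0, -0.4, 0.25, 0, -0.3, 0, -0.4, 0.25, 0])

```text
time_s: 15.6
ee_pos: [0.5761, 0.0377, 0.4352]
eef_rot: [3.14, 0.001, 1.667]
force: [0.5, 0.2, 1.0]
grip_width: 0.0611
```

```bash
python3 w.py w8
python3 - <<'E'
from h import *
a=vision.camera("side"); 
S=par("side"); b=vision.camera("top"); T=par("top")
cv2.imwrite("pics/s8.png",a)
cv2.imwrite("pics/sz8.png",np.hstack([cv2.resize(a[150:280,240:370],None,fx=3,fy=3),cv2.resize(b[185:315,190:320],None,fx=3,fy=3)]))
for n in("loupe_mid","home","loupe_grip"):
    vision.camera("side"); q=vision.pinpoint(n,"side"); print(n,[(d["at"],d["confidence"]) for d in q])
    vision.camera("top"); q2=vision.pinpoint(n,"top"); print(n,[(d["at"],d["confidence"]) for d in q2])
print(proj(S,[.577,.2,.136]),proj(T,[.577,.2,.136]))
W=par("wrist"); 
for h in(.166,.171): print(proj(S,[.577,.2,h]),proj(W,[.577,.2,h]))
E
```

```text
15.6 [0.5761 0.0377 0.4352] [3.1400e+00 7.0000e-04 1.6672e+00] [0.48 0.15 0.98] [-0.01 -0.11 -0.02] 0.061141230058317675
loupe_mid [([383.7, 354.6], 0.94), ([201.5, 301.6], 0.63), ([196.3, 300.1], 0.59), ([311.7, 327.0], 0.59)]
loupe_mid [([284.0, 485.2], 0.91), ([259.3, 260.1], 0.89)]
home [([200.8, 304.5], 0.63)]
home [([261.2, 262.5], 0.68)]
loupe_grip [([304.2, 324.9], 0.62), ([376.0, 357.2], 0.61), ([192.4, 301.4], 0.57)]
loupe_grip [([282.6, 485.5], 0.96), ([256.3, 260.8], 0.79), ([275.2, 393.0], 0.71)]
[199.65247613 303.13409365] [257.7884735  263.53167189]
[187.80237387 302.82397063] [-17.54634573 349.03453475]
[185.78610665 302.7711275 ] [-21.16299226 349.62147692]
```

View pics/sz8.png

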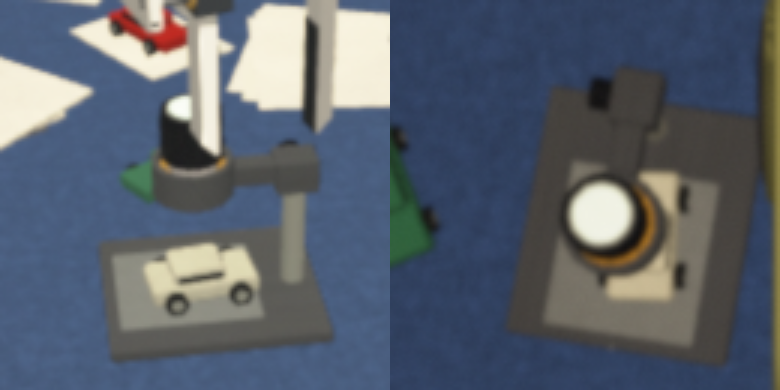

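View pics/w8.png

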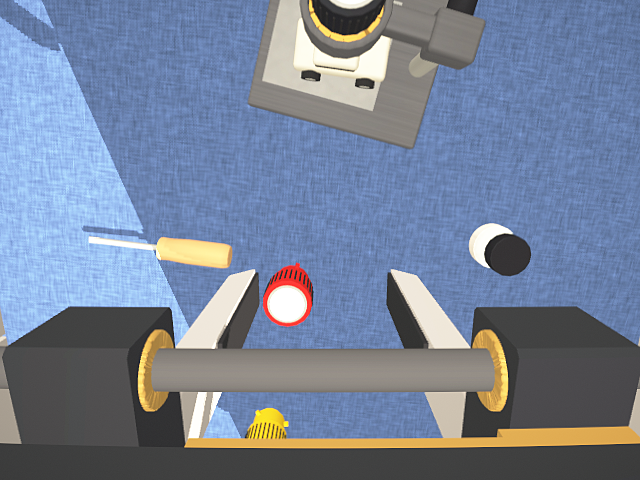

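Call:
arm_command(plan=[-0.3, -0.2, -0.4, 0.05, 0, -0.3, -0.4, -0.7, 0.05, 0, -0.3, -0.4, -0.7, 0.05, 0, -0.3, -0.4, -0.7, 0.05, 0, -0.3, -0.4, -0.7, 0.05, 0, -0.3, -0.4, -0.7, 0.05, 0, -0.3, -0.4, -0.7, 0.05, 0])

```text
time_s: 17.05
ee_pos: [0.4145, -0.2409, 0.454]
eef_rot: [3.141, 0.001, 1.668]
force: [0.7, 0.7, -0.6]
grip_width: 0.0608
```

Run:
```python
from h import *
a=vision.camera("side"); S=par("side"); cv2.imwrite("pics/s9.png",a)
def ov(foot,col,im,sc=5,o=(160,270)):
    for h,r in [(foot+.03,.023),(foot+.07,.023)]:
        pts=np.array([proj(S,[.577+r*np.cos(t),.2+r*np.sin(t),h]) for t in np.linspace(0,6.283,60)])
        q=((pts[:,::-1]+.5-np.array(o[::-1]))*sc).astype(np.int32); cv2.polylines(im,[q],True,col,1)
    pts=np.array([proj(S,[.577+.031*np.cos(t),.2+.031*np.sin(t),.13]) for t in np.linspace(0,6.283,60)])
    q=((pts[:,::-1]+.5-np.array(o[::-1]))*sc).astype(np.int32); cv2.polylines(im,[q],True,(255,255,0),1)
z=cv2.resize(a[160:230,270:345],None,fx=5,fy=5,interpolation=cv2.INTER_CUBIC)
z2=z.copy(); z3=z.copy(); ov(.101,(0,255,0),z2); ov(.106,(0,0,255),z3)
cv2.imwrite("pics/z9.png",np.hstack([z,z2])); cv2.imwrite("pics/z9b.png",np.hstack([z,z3]))
```

```text
(no output)
```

View pics/z9.png

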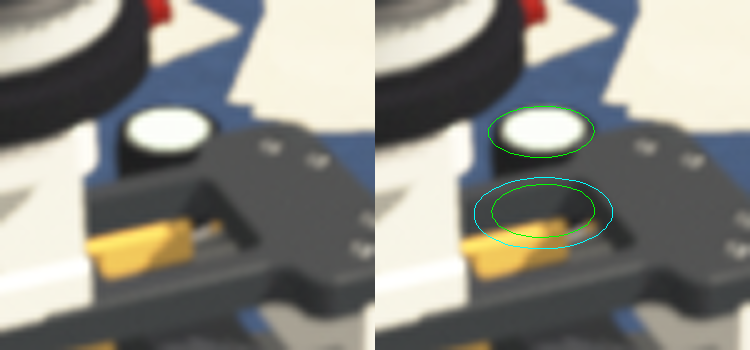

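View pics/z9b.png

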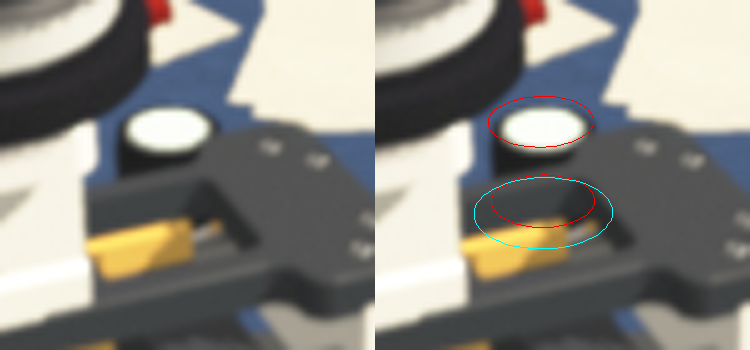

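Call:
arm_command(plan=[-0.3, -0.62, -0.7, -0.1, 0, -0.3, -0.62, -0.7, -0.1, 0, -0.3, -0.62, -0.7, -0.1, 0, -0.3, -0.62, -0.7, -0.1, 0, -0.3, -0.62, -0.7, -0.1, 0, -0.3, -0.62, -0.7, -0.1, 0, -0.3, -0.62, -0.7, -0.1, 0, -0.3, -0.62, -0.7, -0.1, 0, -0.3, -0.62, -0.7, -0.1, 0, -0.3, -0.62, -0.7, -0.1, 0])

```text
time_s: 18.1
ee_pos: [0.1685, -0.5184, 0.4133]
eef_rot: [3.141, -0.001, 1.67]
force: [0.3, 0.9, 0.1]
grip_width: 0.0613
```

Run:
```python
from h import *
a=vision.camera("side"); S=par("side"); cv2.imwrite("pics/s10.png",a); b=vision.camera("top"); cv2.imwrite("pics/t10.png",b)
z=cv2.resize(a[160:230,270:345],None,fx=5,fy=5,interpolation=cv2.INTER_CUBIC); z2=z.copy();o=(160,270)
for h,r,c in [(.131,.023,(0,255,0)),(.171,.023,(0,255,0)),(.13,.031,(255,255,0))]:
    pts=np.array([proj(S,[.577+r*np.cos(t),.2+r*np.sin(t),h]) for t in np.linspace(0,6.283,60)])
    cv2.polylines(z2,[((pts[:,::-1]+.5-np.array(o[::-1]))*5).astype(np.int32)],True,c,1)
cv2.imwrite("pics/z10.png",np.hstack([z,z2]))
```

```text
(no output)
```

View pics/z10.png

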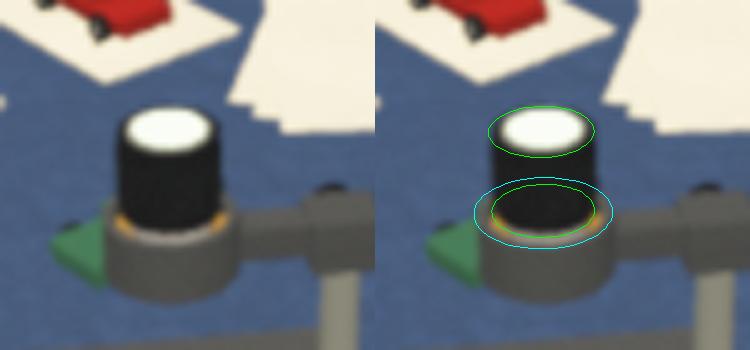

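View pics/t10.png

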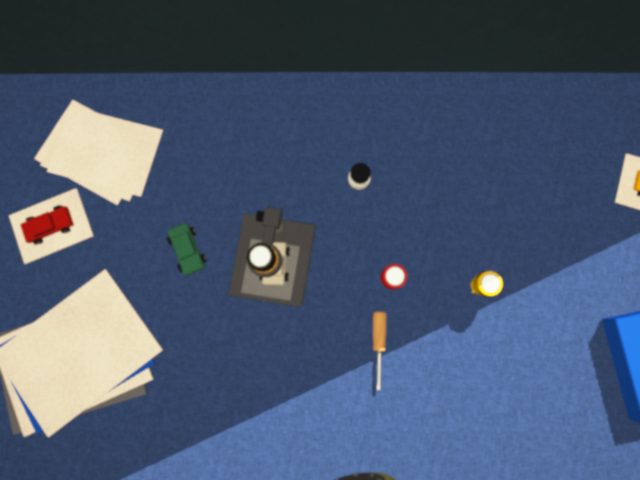

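Run:
```python
from fit import *
# pixel-only comparison of lens outline in gripper frame: same camera params for all, plane .1628 below TCP
P=par("wrist"); z=sensors.get_obs()["ee_pos"][2]-.1628
for n in("w3","w5","w6","w7"):
    try: r,e=fit(f"pics/{n}.png",P,z); print(n,np.round(r*1000,2),e)
    except Exception as ex: print(n,ex)
```

```text
w3 [ 170.78 -518.69   16.  ] 0.00012125422627095816
w5 [ 170.81 -518.66   16.09] 0.0001104881894441165
w6 [ 171.82 -518.57   16.93] 0.0009222530216166899
w7 [ 170.99 -519.9    17.81] 0.0010623913448752737
```

```bash
sed -i 's/g>235/g>248/' fit.py
python3 - <<'E'
from fit import *
P=par("wrist"); z=sensors.get_obs()["ee_pos"][2]-.1628
for n in("w3","w5","w6","w7"):
    r,e=fit(f"pics/{n}.png",P,z); print(n,np.round(r*1000,2),e)
E
```

```text
w3 [ 170.76 -518.67   15.9 ] 0.00010616478694035886
w5 [ 170.85 -518.68   16.06] 0.00011632700260712141
w6 [ 170.83 -518.68   16.08] 0.00011530773742653981
w7 [ 170.89 -519.98   16.15] 0.00011295330624489712
```

```bash
python3 -c "
from station import job
print(job.hand_in())"
```

```text
the job is handed in; nothing more can be done
None
```

The black loupe is screwed into the socket and, by my checks, fully home. I let go of it and handed the job in at about 18 s, with the arm clear of everything.

**What I did:** I set the loupe on the thread's flat top and turned it backward about 30° with 4 to 8 N of push. It then dropped 6.9 mm into the starts. From there I turned it forward about 78°, which drew it down 5.1 mm.

**Stop:** Near the end the turning moment jumped from about 0.05 to 0.57 N m. A further 1.5° of turning added neither moment nor depth, so the last degree or two was probably the grip slipping at the stop.

**Last checks:**
- **Height:** The total descent was 12.0 mm, as expected for home. The loupe had moved less than about 0.7 mm in the grip, and its top matches the home outline in the side picture.
- **Less certain:** In that same side picture the head's lower edge looks 2 to 3 mm higher than predicted. I put this down to blur and to the strip of barrel that should show there; at this resolution it is not decisive.
- **Other objects:** In the last top picture the stand, cars, jar, screwdriver and the red and yellow look-alikes appear unmoved.

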